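# Proof-load a glued stick joint with the spring balance

### The job

A glued craft-stick test piece lies ready in the pull-test jig: push the toggle clamp's handle all the way down so that its rubber foot holds the test piece. Then take the long slim spring balance, drop the loop of its rod over the bolt of the test piece and pull away from the clamp, straight in line with the test piece, level and clear of the board and the bench, until the broad black ring has just come out of the tube. Finish while holding it there at that pull, do not let go, and leave the other things on the bench where they are.

Things in the scene. Friction and masses are not known exactly. Their poses are not given: they have to be found in the camera images.
- jig: The pull-test jig, fixed to the bench: brown hardboard base 90 mm wide, 15 mm thick. Origin on the bench under the middle of the test piece, z up, x along the board from clamp to bolt, the way to pull; the board runs from x = -150 to +90 mm. A steel toggle clamp stands at x = -139 to -87 mm, 70 mm high when shut. Two dowels at x = -43, y = -16 and +16 mm stop the test piece's cross stick.
- handle_pivot (a point): The pivot of the clamp's handle, at (-122, 0, 50) mm in the jig's frame; the handle swings about the jig's y axis.
- clamp_handle (a joint): Angle of the clamp handle in rad: 0 = all the way down, clamped; at the start it is raised by 0.75 to 1.1. It stays where it is left (0.25 N m of friction; about 4 to 8 N at the grip moves it down) and stops hard at 0. The rubber foot comes down with the handle, meets the test piece at about 0.012 and squeezes it from there on.
- handle_end (a point): A point on the centre line of the handle's grey grip, 18 mm from its round end, 86 mm from the pivot. The grip is round, 16 mm in diameter, 81 mm long. With the handle down this point is at (-207, 0, 61) mm in the jig's frame; raised by angle a it has turned by a about the pivot, up and towards the bolt.
- clamp_arm: The clamp's steel arm with the rubber foot (13 mm across) that bears on the test piece's cross stick at x = -56 mm of the jig. Origin at the arm's pivot, (-102, 0, 50) mm in the jig's frame.
- coupon: The test piece, loose, lying in the jig along its x axis: two craft sticks 18 mm wide, 3 mm thick, lapped and glued, 140 mm long in all, with a cross stick 72 mm long behind the dowels and a steel bolt standing up at the other end. Origin at its underside, near the middle; x points to the bolt. It has 1 to 4 mm of slack before the cross stick meets the dowels.
- bolt (a point): The middle height of the bolt's free shank, 55 mm along x and 22 mm above the test piece's underside. The bolt is 6 mm in diameter, its top is 14 mm above this point; a nut of 12 mm diameter reaches up to 12 mm below this point; the top of the sticks is 16 mm below it.
- tube (a point): Centre of the long slim spring balance's tube, on its axis, 14 mm above the bench as it lies; x points to the rod and its loop. Aluminium tube of 24 mm diameter, square black 28 mm collars at both ends, 156 mm long with them, 126 mm of plain tube between; about 140 g in all. The rod pulls with 1.0 N plus 0.125 N per mm out: 8.5 N at the mark.
- balance: The same spring balance; origin 14 mm below the centre of the tube, at the underside of the collars, same axes. A small hanging ring at the rear reaches to x = -105 mm.
- balance_rod (a joint): How far the rod is pulled out of the tube, in m: 0 = at rest, 0.085 = stop. The white rod, 14 mm in diameter, has thin black rings every 10 mm and one broad black ring 5 mm wide; the rear edge of the broad ring reaches the tube mouth at 0.060. All rings are hidden in the tube at rest.
- loop (a point): Centre of the flat steel loop at the end of the rod: 19 mm inner and 27 mm outer diameter, 4 mm wire, lying level as the balance lies (its plane is the balance's x-y plane). On the tube's axis, 115.5 mm from the tube's centre at rest, moving out with the rod.
- stout_balance: A second spring balance that is not used: short and stout, tube 34 mm across and 103 mm long with its collars, 160 mm in all, with an open hook; it may lie where the long one might. Origin at its underside. A bystander: leave it.
- glue_gun: White hot-glue gun standing on its grip and wire foot, 215 mm long, 125 mm high. Origin at its underside. A bystander: leave it.
- glue_bottle: White glue bottle, 54 mm across, 150 mm high. Origin at its underside. A bystander: leave it.
- tape_roll: Roll of masking tape lying flat, 100 mm across, 24 mm high. Origin at its underside. A bystander: leave it.
- c_clamp: Small grey C-clamp lying flat, 105 x 70 mm, 17 mm high. Origin at its underside. A bystander: leave it.
- stick_tray: Cardboard tray of loose craft sticks, 130 x 190 mm, 32 mm high. Origin at its underside. A bystander: leave it.
Mind the look-alikes: they are no part of the job. Leave any orange or turquoise look-alike of the coupon alone. What is shaped like the balance but green is not meant.

How it is judged:
By the outcome, as a careful person would: the job done as asked, in the order asked, and still so for the second after the job is handed in, while the arm keeps its last pose, push and grip.
It also fails if it takes over 54 s, if anything falls off the work surface, if the arm or the gripper's body presses on something with over 40 N, if the wrist force passes 120 N, or if a joint passes its speed limit or range.

### The arm

A 6-joint arm with a two-finger parallel gripper is mounted at the origin on the work surface. World frame = base frame: x ahead of the robot, y to its left, z up, the work surface at z = 0. Lengths are in mm, angles in rad, forces in N, time in s.
With the tool pointing down it reaches from about 350 to 1000 mm from the base axis. Payload 7.1 kg.
Tool frame: the origin (TCP) lies on the centre line of the jaws, within the pads' length; the fingertips stand 8 mm ahead of it and the grasp point (between the pads) lies 11 mm behind it; z points along the fingers, y is the line along which they close (so a half turn about z gives the same grasp; the last joint's range is limited). The gripper opens to 85 mm and grips with 20 to 120 N. Pads are 22 mm wide; open, the fingers measure 114 mm over their backs; the gripper's body (76 mm by 85 mm) begins 54 mm behind the grasp point. The pads swing forward as they close: fully open they stand 13 mm farther back than shut.
Start: joints at [1.086, 0.423, 1.63, -0, 1.089, -0.019], TCP at [280.679, 558.412, 239.319] pointing down, gripper open.
Joint ranges: [-3, 3], [-0.9, 2.11], [0.09, 2.58], [-1.31, 4.45], [0.11, 2.69], [-2.54, 2.54]. Speed limits (rad/s): [2.39, 2.39, 3.01, 3.14, 3.14, 3.14].

### API

Orientations are given as a unit quaternion [x, y, z, w].
In Python, from workcell import arm, viewer, job, models gives the robot as it stands.
- The arm moves only by the tool play_rows, never from a script. Its arguments are lists of equal length, an entry for each row: "translation": the shift along the tool's x, y, z in m, a list of three; "yaw": the turn about the tool's z in degrees; "fingers": the finger opening in m, from 0 to 0.0854. In form: {"translation": [[x, y, z], ...], "yaw": [yaw, ...], "fingers": [fingers, ...]}. A call has 1 to 5 rows; each row is the pose to reach, as a shift and turn from the pose commanded when the call began, along the tool's axes at that moment; what a row does not reach only later rows make up. A row lasts 1/12 s, in which the tool goes at most 41.7 mm and 7.16 degrees, less where a joint would pass 70% of its speed; a pose out of reach is approached as far as the arm can. A call with a gripper value outside its range is refused whole. The fingers move at their own pace and stop on an object; "grip_force" is the grip in N (left out, the last holds). Time passes only in rows, so rows that repeat a pose let the fingers close. It gives the time, the measured TCP pose, the force, the opening and the grip force at its end, in the units of the state.
- arm.observe(): the state, without advancing time (a new reading comes with each control period).
- viewer.get_image(name): name is "scene" or "top" or "wrist"; returns a dict with "frame" (400x640x3 uint8, red, green, blue), "range_z" (400x640 float32, mm along the optical axis (not along the pixel's ray), 0 where there is no reading), "fovy" (degrees; the focal length in pixels is half the picture's height over the tangent of half this angle, whatever the lens; pixels are square), "cx", "cy" (the principal point, pixels), "rvec" (rotation vector, rad) and "tvec" (3), from world to camera coordinates, as OpenCV has them. Camera axes: x right, y down, z forward; pixel columns grow to the right and rows downward; lengths in mm; the calibration is good to about 2 mm. A picture is of the moment at which its call begins.
- job.close_job(): hands the job in; it is judged then, once.
Trained networks look in a picture, given as the dict that the camera call returned (one of the last four; its "shot" number tells which), for a name from the list of things; names that differ only in an ending like _2 or _b are one class to them, and where a whole thing is asked for, a point or a joint stands for the part that bears it (a point fixed in the world has none). Each returns a list of dicts, best first, with "score" (0 to 1); they miss things now and then, are a little off and sometimes report something else, mostly with a low value. They report only what shows in the picture. A call takes as long as a camera call. They do not tell look-alikes from the thing itself.
- models.outline_of(thing, picture): "mask" (400x640 bool, what is visible of it) and "box" ([left, top, right, bottom] in pixels, round what is visible of it).
The state is a dict: "t": time; "qpos": joint angles; "joint_vel": joint speeds; "joint_efforts": joint torques, N m; "ee_pos": TCP position; "tool_rot": TCP orientation; "wrist_force": force on the tool from outside, world axes, zero at the start; "wrist_torque": the same for the moment, N m; "grip_width": opening from 0.0 (shut) to 1.0 (fully open); "gripper_force": force on a finger pad.
Only numpy, scipy, OpenCV 4.12 (cv2) and the standard library are available. Lean on these libraries where they do the work, as an engineer would, in place of code of your own. Each camera call takes 0.05 s, during which the arm holds its last target. There are 200 camera calls.

## Working session

There is one attempt and no reset: what is moved stays moved. The work goes in short steps, Python scripts to look and compute and a tool call to move; the robot and the scene stay as the last step left them, time stands still between calls to the robot, and variables do not carry over. Pictures are saved under pics/ and viewed, at most 10 in all, crops included, and the job is handed in when it is done.

Besides the shell and the picture viewer there is one more tool, called after "Call:" as name([rows], argument=value, ...), one row to a line, values as JSON. play_rows: Moves the arm, as the interface text tells. Its arguments: {"type":"object","properties":{"translation":{"type":"array"},"yaw":{"type":"array"},"fingers":{"type":"array"},"grip_force":{"type":"number"}},"required":["translation","yaw","fingers"]}

```bash
mkdir -p pics
cat > h.py <<'E'
import numpy as np, cv2
from workcell import arm, viewer, job, models
def K(p):
    f=200/np.tan(np.radians(p["fovy"])/2); return np.array([[f,0,p["cx"]],[0,f,p["cy"]],[0,0,1]])
def cloud(p):
    k=K(p); z=p["range_z"].astype(float); v,u=np.mgrid[:400,:640]
    c=np.stack([(u-k[0,2])/k[0,0]*z,(v-k[1,2])/k[1,1]*z,z],-1)
    R=cv2.Rodrigues(np.array(p["rvec"],float))[0]
    w=(c-np.array(p["tvec"],float).ravel())@R
    w[z==0]=np.nan; return w
def proj(p,X):
    return cv2.projectPoints(np.array(X,float).reshape(-1,3),np.array(p["rvec"],float),np.array(p["tvec"],float),K(p),None)[0].reshape(-1,2)
def save(p,n,crop=None,s=1):
    im=p["frame"][:,:,::-1]
    if crop: a,b,c,d=crop; im=im[b:d,a:c]
    cv2.imwrite("pics/"+n,cv2.resize(im,None,fx=s,fy=s,interpolation=cv2.INTER_CUBIC))
E
python3 - <<'E'
from h import *
a=viewer.get_image("scene");b=viewer.get_image("top")
save(a,"s0.png",None,1.25);save(b,"t0.png",None,1.25)
for n,p in(("scene",a),("top",b)):
    w=cloud(p)
    for t in["jig","coupon","balance","stout_balance","clamp_handle","loop","glue_gun","glue_bottle","tape_roll","c_clamp","stick_tray"]:
        for r in models.outline_of(t,p)[:3]:
            print(n,t,round(r["score"],2),[int(x) for x in r["box"]],np.nanmedian(w[r["mask"]],0).round())
print(arm.observe())
E
```

```text
scene jig 0.62 [338, 162, 366, 179] [415. 374.  18.]
scene jig 0.57 [203, 230, 294, 292] [ 472. -211.   16.]
scene coupon 0.73 [237, 231, 277, 268] [ 456. -148.   21.]
scene coupon 0.63 [182, 228, 224, 255] [ 284. -222.    7.]
scene coupon 0.63 [111, 264, 154, 303] [ 268. -421.    6.]
scene balance 0.64 [357, 130, 371, 154] [336. 604.  24.]
scene balance 0.54 [373, 202, 397, 248] [676. 181.  24.]
scene stout_balance 0.56 [312, 247, 351, 280] [657. -67.  32.]
scene stout_balance 0.21 [238, 232, 277, 268] [ 457. -150.   21.]
scene clamp_handle 0.57 [203, 254, 229, 266] [ 471. -290.   99.]
scene loop 0.6 [377, 233, 382, 237] [690. 114.  20.]
scene loop 0.21 [377, 203, 398, 241] [675. 190.  24.]
scene glue_gun 0.63 [240, 282, 298, 383] [ 711. -352.  116.]
scene glue_bottle 0.74 [413, 156, 434, 202] [697. 392.  72.]
scene tape_roll 0.88 [336, 163, 366, 179] [413. 374.  17.]
scene tape_roll 0.17 [239, 233, 275, 266] [ 457. -151.   21.]
scene c_clamp 0.86 [200, 320, 246, 350] [ 575. -378.   14.]
scene stick_tray 0.72 [375, 149, 423, 190] [561. 498.  18.]
top jig 0.61 [360, 200, 453, 236] [ 
[... 668 characters left out ...]
'qpos': array([ 1.08597524e+00,  4.23119883e-01,  1.62987895e+00,  9.29001140e-06,
        1.08861042e+00, -1.90176758e-02]), 'joint_vel': array([-0.00032641, -0.00096521, -0.00188411, -0.00035594, -0.00042112,
       -0.00041668]), 'joint_efforts': array([-6.61879255e-06, -5.57349300e+01, -2.82149059e+01,  5.99506552e-05,
        5.26801086e-04, -2.45050764e-06]), 'ee_pos': array([280.69389533, 558.41355392, 239.31492404]), 'tool_rot': array([ 2.30803950e-01,  9.73000276e-01, -7.00942986e-06, -6.05365192e-06]), 'wrist_force': array([-0.76197942, -0.46402928, -0.74701622]), 'wrist_torque': array([ 0.01061154, -0.02981406,  0.00391846]), 'gripper_force': 0.0, 'grip_width': 1.0017414090877095}
```

View pics/s0.png

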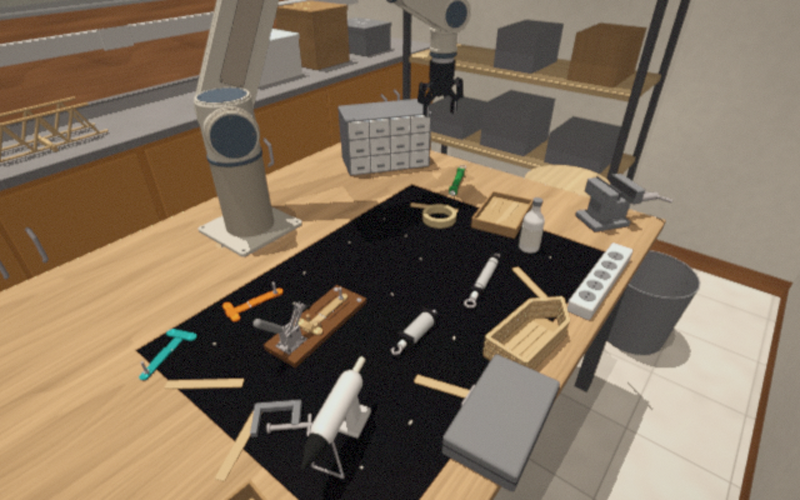

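View pics/t0.png

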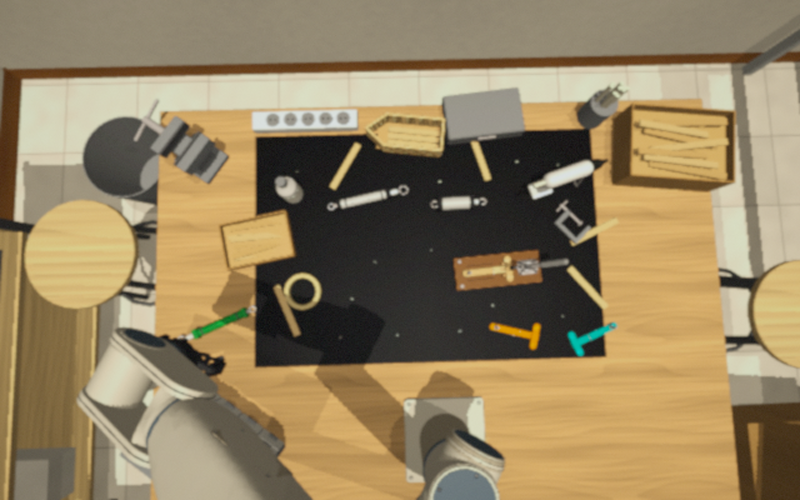

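Long slim silver balances: the candidates are silver at top px (294,159) and green at (176,258). The silver one fits, because green is excluded. The stout one is at (367,163). The coupon meant is the wooden one in the jig at (405,217), not the orange or turquoise T pieces.

```bash
cat >> h.py <<'E'
def rect(P):
    (c,(w,h),a)=cv2.minAreaRect(P[:,:2].astype(np.float32)); b=cv2.boxPoints((c,(w,h),a))
    e=b[1]-b[0] if np.linalg.norm(b[1]-b[0])>np.linalg.norm(b[2]-b[1]) else b[2]-b[1]
    return np.round(c,1),round(w,1),round(h,1),round(float(np.degrees(np.arctan2(e[1],e[0]))),2)
E
python3 - <<'E'
from h import *
for n in("top","scene"):
    p=viewer.get_image(n);w=cloud(p);f=p["frame"].astype(int)
    m=(abs(w[...,0]-460)<110)&(abs(w[...,1]+175)<170)&(w[...,2]>11)&(w[...,2]<20)
    brown=m&(f[...,0]>f[...,2]+20)
    nc,l,st,_=cv2.connectedComponentsWithStats(brown.astype(np.uint8))
    k=1+np.argmax(st[1:,4]); print(n,"board",rect(w[l==k]),st[k])
    m=(abs(w[...,0]-470)<60)&(w[...,1]<-220)&(w[...,1]>-360)&(w[...,2]>55)
    P=w[m]; 
    if len(P): print("handle",len(P),P[np.argsort(P[:,2])[::-1][:3]].round(),P[np.argsort(P[:,1])[:3]].round(), P.mean(0).round())
    m=(abs(w[...,0]-670)<70)&(w[...,1]>60)&(w[...,1]<310)&(w[...,2]>6)
    nc,l,st,_=cv2.connectedComponentsWithStats(m.astype(np.uint8))
    for k in range(1,nc):
        if st[k,4]>30: print(" bal",rect(w[l==k]),st[k],w[l==k].min(0).round(),w[l==k].max(0).round())
    if n=="top": save(p,"c1.png",(260,130,470,260),3.6)
E
```

```text
top board (array([ 456.6, -167.3]), 90.0, 240.6, -85.64) [ 363  200   71   33 1287]
handle 149 [[ 471. -312.  133.]
 [ 471. -318.  133.]
 [ 471. -321.  133.]] [[ 468. -322.  131.]
 [ 465. -322.  131.]
 [ 471. -321.  133.]] [ 465. -282.   95.]
 bal (array([672.3, 192.8]), 30.6, 229.9, -78.07) [263 149  64  19 382] [640.  80.   6.] [703. 305.  35.]
scene board (array([ 457., -164.]), 92.1, 244.0, -85.86) [ 211  228   82   63 1378]
handle 264 [[ 469. -317.  134.]
 [ 466. -315.  134.]
 [ 473. -317.  134.]] [[ 471. -323.  127.]
 [ 470. -322.  129.]
 [ 467. -322.  130.]] [ 468. -272.   89.]
 bal (array([671.7, 193.6]), 28.8, 232.6, -78.13) [372 203  28  43 364] [641.  80.   7.] [706. 308.  32.]
```

View pics/c1.png

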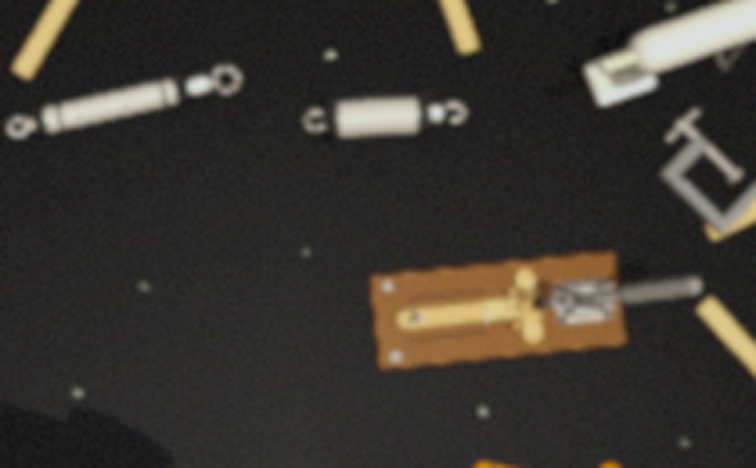

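The crop shows the wooden coupon in the jig, with the raised grey handle at the right (crop px 660,290). The slim silver balance is at (110,105) with its loop at (228,78), and the stout one stands apart at (375,115). Next I go above the handle.

```bash
cat >> h.py <<'E'
J0=np.array([454.6,-135.8]); JH=94.3
def jw(x,y=0,J0=J0,JH=JH):
    c,s=np.cos(np.radians(JH)),np.sin(np.radians(JH)); return np.array([J0[0]+c*x-s*y,J0[1]+s*x+c*y])
def cur():
    o=arm.observe(); q=o["tool_rot"]; from scipy.spatial.transform import Rotation as R
    M=R.from_quat(q).as_matrix(); return o,M
def go(xy,z,yh=None):
    "tool-frame shift (m) and yaw (deg) to TCP world xy,z and tool-y heading yh (mod 180)"
    o,M=cur(); d=M.T@(np.array([xy[0],xy[1],z])-o["ee_pos"])/1000
    y=0
    if yh is not None:
        h=np.degrees(np.arctan2(M[1,1],M[0,1])); y=-((yh-h+90)%180-90)
    return d.round(4).tolist(),round(y,1)
def st():
    o,M=cur(); print("t",round(o["t"],2),"pos",o["ee_pos"].round(1),"yh",round(float(np.degrees(np.arctan2(M[1,1],M[0,1]))),1),"F",o["wrist_force"].round(1),"w",round(o["grip_width"],3),"gf",o["gripper_force"],"q",o["qpos"].round(2),"tilt",M[:,2].round(3))
E
python3 -c "
from h import *
st();t=jw(-157);print(t,go(t,165,4.3))"
```

```text
t 1.3 pos [280.7 558.4 239.3] yh 63.3 F [-0.6  1.  -0.3] w 1.003 gf 0.0 q [ 1.09  0.42  1.63 -0.    1.09 -0.02] tilt [ 0. -0. -1.]
[ 466.37166011 -292.35806596] ([-0.548, -0.6768, 0.0743], np.float64(59.0))
```

Call:
play_rows([
  [-0.025,-0.031,0],
  [-0.05,-0.062,0],
  [-0.075,-0.093,0],
  [-0.1,-0.124,0],
  [-0.125,-0.155,0],
], yaw=[0,0,0,0,0], fingers=[0,0,0,0,0])

```text
t: 1.72
ee_pos: [322.7, 362.1, 239.3]
tool_rot: [0.23, 0.973, 0.0, 0.0]
wrist_force: [1.0, -0.1, -0.4]
grip_width: 0.297
gripper_force: 0.0
```

Call:
play_rows([
  [-0.025,-0.031,0],
  [-0.05,-0.062,0],
  [-0.075,-0.093,0],
  [-0.1,-0.124,0],
  [-0.125,-0.155,0],
], yaw=[0,0,0,0,0], fingers=[0,0,0,0,0])

```text
t: 2.13
ee_pos: [364.8, 167.5, 239.6]
tool_rot: [0.231, 0.973, 0.0, 0.0]
wrist_force: [1.1, 1.4, 0.5]
grip_width: 0.002
gripper_force: 0.0
```

Call:
play_rows([
  [-0.025,-0.031,0],
  [-0.05,-0.062,0],
  [-0.075,-0.093,0],
  [-0.1,-0.124,0],
  [-0.125,-0.155,0],
], yaw=[0,0,0,0,0], fingers=[0,0,0,0,0])

```text
t: 2.55
ee_pos: [407.0, -27.5, 239.7]
tool_rot: [0.231, 0.973, 0.0, 0.001]
wrist_force: [0.5, 0.2, 0.5]
grip_width: 0.002
gripper_force: 0.0
```

Call:
play_rows([
  [-0.025,-0.031,0],
  [-0.05,-0.062,0],
  [-0.075,-0.093,0],
  [-0.1,-0.124,0],
  [-0.125,-0.155,0],
], yaw=[7,14,21,28,35], fingers=[0,0,0,0,0])

```text
t: 2.97
ee_pos: [449.0, -222.4, 239.5]
tool_rot: [0.516, 0.857, 0.0, 0.0]
wrist_force: [1.1, 0.4, 0.2]
grip_width: 0.002
gripper_force: 0.0
```

```bash
python3 -c "
from h import *
st();t=jw(-157);print(t,go(t,165,4.3))"
```

```text
t 2.97 pos [ 449.  -222.4  239.5] yh 27.9 F [1.1 0.4 0.2] w 0.002 gf 0.0 q [-0.48  0.24  1.9   0.    1.   -0.97] tilt [ 0.001 -0.    -1.   ]
[ 466.37166011 -292.35806596] ([-0.07, -0.0174, 0.0746], np.float64(23.6))
```

Call:
play_rows([
  [-0.018,-0.004,0.015],
  [-0.035,-0.009,0.03],
  [-0.053,-0.013,0.04],
  [-0.07,-0.0174,0.05],
  [-0.07,-0.0174,0.05],
], yaw=[7,14,21,23.6,23.6], fingers=[0,0,0,0,0])

```text
t: 3.38
ee_pos: [466.9, -292.2, 187.7]
tool_rot: [0.679, 0.734, -0.0, -0.0]
wrist_force: [0.0, 0.4, 1.1]
grip_width: -0.004
gripper_force: 0.0
```

Run:
```python
from h import *
st()
p=viewer.get_image("wrist");w=cloud(p);save(p,"w1.png",None,1.2)
tcp=cur()[0]["ee_pos"];print("tcp px",proj(p,[tcp]))
f=p["frame"].astype(int)
brown=(f[...,0]>f[...,2]+20)&(w[...,2]>10)&(w[...,2]<20)
print(np.nansum(brown)); P=w[brown]; print(rect(P),P.min(0),P.max(0))
for t in["bolt","coupon","clamp_handle"]:
    for r in models.outline_of(t,p)[:2]: print(t,r["score"],r["box"],np.nanmedian(w[r["mask"]],0).round(1))
```

```text
t 3.38 pos [ 466.9 -292.2  187.7] yh 4.5 F [0.  0.4 1.1] w -0.004 gf 0.0 q [-0.58  0.38  1.83 -0.    0.93 -0.66] tilt [-0.001  0.    -1.   ]
tcp px [[317.55511571 263.01750499]]
12783
(array([ 504.1, -277.1]), 395.7, 263.7, 4.23) [ 297.0422576  -405.63896393   10.00437218] [ 703.2718432  -135.19807393   19.9984213 ]
bolt 0.8 [59.5, 1.1, 138.7, 146.8] [ 281.6 -229.2    5.9]
bolt 0.79 [276.0, 1.7, 361.9, 69.7] [ 457.1 -189.7   20.6]
coupon 0.87 [275.6, 0.0, 363.4, 75.7] [ 457.2 -189.4   20.6]
coupon 0.86 [51.4, 225.5, 140.2, 330.7] [ 260.3 -393.7    5.8]
clamp_handle 0.57 [304.9, 121.7, 328.0, 244.3] [ 464.6 -283.    95.6]
```

View pics/w1.png

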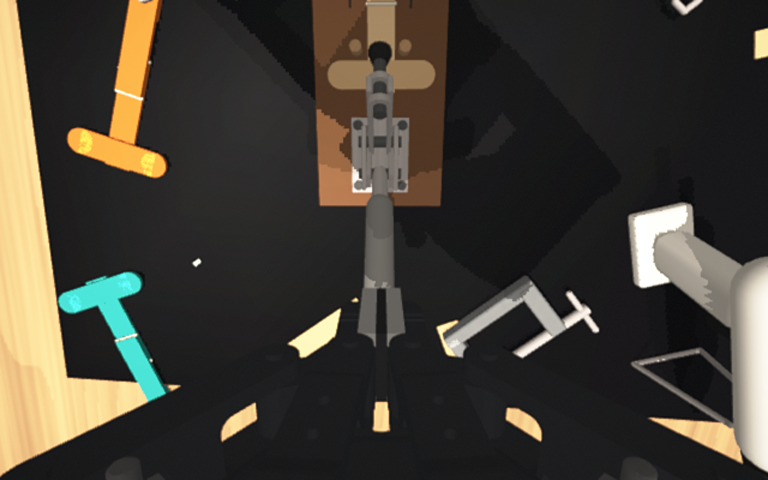

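Call:
play_rows([
  [0,0,0.02],
  [0,0,0.04],
  [0,0,0.052],
  [-0.006,0,0.063],
  [-0.013,0,0.07],
], yaw=[0,0,0,0,0], fingers=[0,0,0,0,0])

```text
t: 4.0
ee_pos: [467.9, -302.5, 118.9]
tool_rot: [0.677, 0.736, -0.0, -0.0]
wrist_force: [-1.9, 1.7, 2.2]
grip_width: -0.002
gripper_force: 1.7
```

Call:
play_rows([
  [-0.006,0,0.006],
  [-0.011,0,0.012],
  [-0.015,0,0.02],
  [-0.019,0,0.027],
  [-0.02,0,0.031],
], yaw=[0,0,0,0,0], fingers=[0,0,0,0,0])

```text
t: 4.42
ee_pos: [470.0, -324.2, 87.8]
tool_rot: [0.678, 0.735, -0.0, 0.001]
wrist_force: [-1.2, -1.9, 2.4]
grip_width: 0.001
gripper_force: 1.5
```

Call:
play_rows([
  [-0.001,0,0.003],
  [-0.002,0,0.005],
  [-0.003,0,0.007],
  [-0.003,0,0.008],
  [-0.003,0,0.009],
], yaw=[0,0,0,0,0], fingers=[0,0,0,0,0])

```text
t: 4.83
ee_pos: [470.1, -326.1, 79.5]
tool_rot: [0.677, 0.736, -0.0, 0.0]
wrist_force: [0.6, -1.7, 3.8]
grip_width: 0.001
gripper_force: 1.4
```

Run:
```python
from h import *
st()
```

```text
t 4.83 pos [ 470.1 -326.1   79.5] yh 4.7 F [ 0.6 -1.7  3.8] w 0.001 gf 1.4195646287407726 q [-0.63  0.57  1.84 -0.    0.73 -0.71] tilt [ 0.001 -0.001 -1.   ]
```

Contact is good and the force is light. I press on in small steps.

Call:
play_rows([
  [0,0,0.001],
  [0,0,0.002],
  [0,0,0.003],
  [0,0,0.003],
  [0,0,0.003],
], yaw=[0,0,0,0,0], fingers=[0,0,0,0,0])

```text
t: 5.25
ee_pos: [470.1, -326.1, 76.7]
tool_rot: [0.677, 0.736, 0.0, 0.0]
wrist_force: [-0.0, -1.1, 5.0]
grip_width: 0.0
gripper_force: 2.5
```

Call:
play_rows([
  [0,0,0.001],
  [0,0,0.001],
  [0,0,0.002],
  [0,0,0.002],
  [0,0,0.002],
], yaw=[0,0,0,0,0], fingers=[0,0,0,0,0])

```text
t: 5.67
ee_pos: [470.3, -326.3, 75.8]
tool_rot: [0.677, 0.736, -0.0, 0.001]
wrist_force: [-4.0, -0.5, 16.3]
grip_width: -0.0
gripper_force: 7.9
```

Call:
play_rows([
  [0,0,0.001],
  [0,0,0.001],
  [0,0,0.001],
], yaw=[0,0,0], fingers=[0,0,0])

```text
t: 5.92
ee_pos: [470.3, -326.4, 75.5]
tool_rot: [0.677, 0.736, -0.0, 0.001]
wrist_force: [-4.7, 1.1, 22.7]
grip_width: 0.001
gripper_force: 11.3
```

Run:
```python
from h import *
st()
```

```text
t 5.92 pos [ 470.3 -326.4   75.5] yh 4.7 F [-4.7  1.1 22.7] w 0.001 gf 11.298542506992817 q [-0.63  0.58  1.84 -0.    0.72 -0.71] tilt [ 0.001 -0.001 -1.   ]
```

Call:
play_rows([
  [0,0,-0.03],
  [0,0,-0.07],
  [0,0,-0.11],
  [0.03,0,-0.14],
  [0.07,0,-0.15],
], yaw=[0,0,0,0,0], fingers=[0,0,0,0,0])

```text
t: 6.33
ee_pos: [466.1, -258.3, 227.6]
tool_rot: [0.679, 0.735, 0.001, 0.004]
wrist_force: [1.7, -0.4, -0.8]
grip_width: 0.003
gripper_force: 0.0
```

Call:
play_rows([
  [0.03,0,0],
  [0.06,0,0],
  [0.08,0,0],
  [0.08,0,0],
  [0.08,0,0],
], yaw=[0,0,0,0,0], fingers=[0,0,0.03,0.085,0.085])

```text
t: 6.75
ee_pos: [457.0, -175.4, 223.0]
tool_rot: [0.677, 0.736, -0.0, -0.001]
wrist_force: [0.3, -0.3, 0.0]
grip_width: 0.421
gripper_force: 0.0
```

Run:
```python
from h import *
st()
p=viewer.get_image("wrist");w=cloud(p);save(p,"w2.png",None,1.2)
f=p["frame"].astype(int)
d=np.hypot(w[...,0]-450,w[...,1]+81)
for lo,hi in((40,56),(23,28),(17,22)):
    m=(d<25)&(w[...,2]>lo)&(w[...,2]<hi); print(lo,hi,m.sum(), w[m].mean(0).round(1) if m.any() else "", w[m].min(0).round(1) if m.any() else "", w[m].max(0).round(1) if m.any() else "")
m=(abs(w[...,0]-460)<12)&(w[...,1]<-240)&(w[...,2]>55)&(w[...,2]<110)
print("clamp max z",np.nanmax(w[m][:,2]) if m.any() else None)
for t in["coupon"]:
    for r in models.outline_of(t,p)[:2]: print(t,r["score"],r["box"],np.nanmedian(w[r["mask"]],0).round(1))
```

```text
t 6.75 pos [ 457.  -175.4  223. ] yh 4.8 F [ 0.3 -0.3  0. ] w 0.421 gf 0.0 q [-0.39  0.25  1.94  0.    0.96 -0.48] tilt [-0.001  0.001 -1.   ]
40 56 47 [449.4 -84.6  50.4] [446.7 -87.   40.7] [451.9 -81.5  53.1]
23 28 76 [450.  -85.3  25.2] [ 444.6 -100.8   23.1] [457.9 -70.1  27.4]
17 22 664 [449.8 -86.5  20.9] [ 425.9 -105.8   17. ] [468.  -59.1  22. ]
clamp max z 71.72290578266302
coupon 0.88 [101.1, 117.2, 173.5, 252.4] [ 283.9 -221.4    6. ]
coupon 0.81 [283.0, 54.3, 353.2, 202.7] [ 452.9 -149.    20.8]
```

View pics/w2.png

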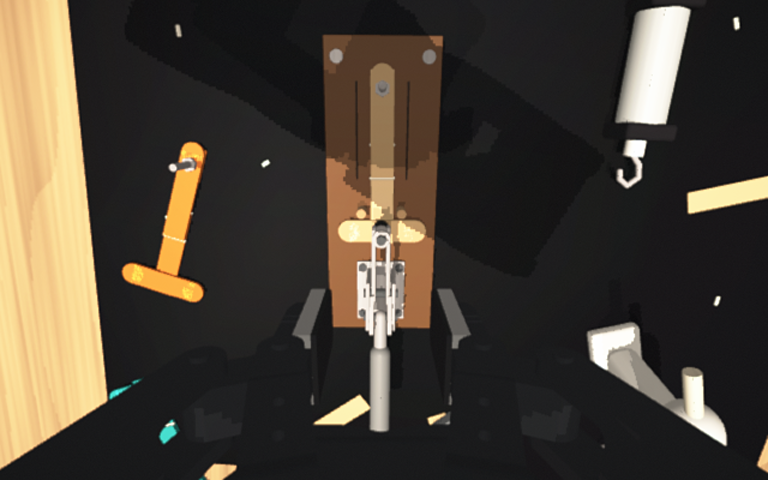

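The picture shows the clamp shut (top at 71.7 mm), the foot on the cross stick, and the bolt at px (382,86), which is world (449.5,−84.5). Now to the balance.

Call:
play_rows([
  [0.03,0.025,0],
  [0.06,0.05,0],
  [0.09,0.075,0],
  [0.12,0.1,0],
  [0.15,0.126,0],
], yaw=[0,0,0,0,0], fingers=[0.07,0.07,0.07,0.07,0.07])

```text
t: 7.27
ee_pos: [571.8, -16.4, 222.9]
tool_rot: [0.678, 0.735, -0.0, -0.0]
wrist_force: [0.2, -0.6, -0.1]
grip_width: 0.82
gripper_force: 0.0
```

Call:
play_rows([
  [0.03,0.025,0],
  [0.06,0.05,0],
  [0.09,0.075,0],
  [0.12,0.1,0],
  [0.126,0.106,0],
], yaw=[-2,-4,-6,-7,-7], fingers=[0.07,0.07,0.07,0.07,0.07])

```text
t: 7.68
ee_pos: [669.3, 121.0, 222.7]
tool_rot: [0.63, 0.776, 0.001, 0.0]
wrist_force: [0.2, -0.1, 0.2]
grip_width: 0.82
gripper_force: 0.0
```

Run:
```python
from h import *
st()
p=viewer.get_image("wrist");w=cloud(p);save(p,"w3.png",None,1.2)
m=(abs(w[...,0]-672)<60)&(w[...,1]>60)&(w[...,1]<330)&(w[...,2]>7)&(w[...,2]<45)
nc,l,s,_=cv2.connectedComponentsWithStats(m.astype(np.uint8))
for k in range(1,nc):
    if s[k,4]>60: print(rect(w[l==k]),s[k],w[l==k].min(0).round(),w[l==k].max(0).round())
k=1+np.argmax(s[1:,4]);P=w[l==k]
T=P[P[:,2]>21]
c=T[:,:2].mean(0);u=np.linalg.svd(T[:,:2]-c,full_matrices=False)[2][0];u*=-np.sign(u[1])
print("axis fit",c,np.degrees(np.arctan2(u[1],u[0])))
n=np.array([-u[1],u[0]]);a=(P[:,:2]-c)@u;b=(P[:,:2]-c)@n
for x in range(-140,150,10):
    q=(a>=x)&(a<x+10)
    if q.sum()>5: print(x,q.sum(),b[q].min().round(1),b[q].max().round(1),P[q,2].max().round(1))
print("u",u)
```

```text
t 7.68 pos [669.3 121.  222.7] yh 11.8 F [ 0.2 -0.1  0.2] w 0.82 gf 0.0 q [ 0.16  0.52  1.51  0.    1.11 -0.05] tilt [ 0.002  0.002 -1.   ]
(array([674.5, 176.5]), 27.7, 197.3, -78.23) [ 320    0   33  216 4969] [641.  80.   7.] [705. 275.  30.]
axis fit [669.0866067  202.26348762] -78.18600689825885
-80 80 -13.4 13.3 27.5
-70 347 -11.6 12.1 28.3
-60 339 -11.6 11.5 28.4
-50 340 -11.6 11.8 27.4
-40 323 -11.5 12.2 27.7
-30 312 -11.4 11.2 27.8
-20 305 -11.4 11.6 27.7
-10 309 -11.3 11.9 28.5
0 277 -11.3 12.1 27.5
10 297 -11.3 11.3 28.0
20 272 -11.2 11.5 28.0
30 271 -11.1 11.9 27.9
40 264 -12.0 12.2 28.1
50 268 -13.0 12.9 28.8
60 321 -13.9 13.8 30.0
70 171 -13.9 13.7 29.8
80 141 -6.9 7.0 22.4
90 94 -6.8 6.4 23.0
100 102 -12.7 12.7 17.2
110 88 -12.7 12.7 17.5
120 48 -7.6 7.8 17.6
u [ 0.20473511 -0.97881742]
```

View pics/w3.png

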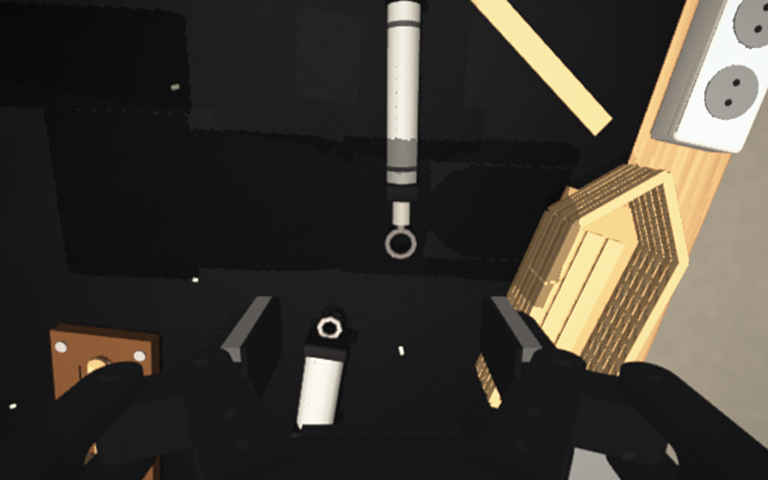

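The picture shows the slim silver balance from px (403,10) to (400,243), with the loop at (400,243) and the tube free of neighbours. I descend and grasp at mid tube.

Call:
play_rows([
  [0.04,0.008,0.02],
  [0.0796,0.0164,0.05],
  [0.0796,0.0164,0.09],
  [0.0796,0.0164,0.13],
  [0.0796,0.0164,0.16],
], yaw=[0,0,0,0,0], fingers=[0.07,0.07,0.07,0.07,0.07])

```text
t: 8.15
ee_pos: [664.9, 197.6, 60.5]
tool_rot: [0.631, 0.775, -0.001, -0.0]
wrist_force: [0.6, -0.9, 0.3]
grip_width: 0.821
gripper_force: 0.0
```

Run:
```python
from h import *
st(); print(go((669.1,202.3),12,11.8))
```

```text
t 8.15 pos [664.9 197.6  60.5] yh 11.7 F [ 0.6 -0.9  0.3] w 0.821 gf 0.0 q [ 0.27  0.74  1.55 -0.    0.86  0.07] tilt [-0.002 -0.001 -1.   ]
([0.0037, 0.0052, 0.0485], np.float64(-0.1))
```

Call:
play_rows([
  [0.0037,0.0052,0.02],
  [0.0037,0.0052,0.04],
  [0.0037,0.0052,0.0485],
  [0.0037,0.0052,0.0485],
  [0.0037,0.0052,0.0485],
], yaw=[0,0,0,0,0], fingers=[0.07,0.07,0.07,0.06,0.05])

```text
t: 8.57
ee_pos: [670.2, 202.2, 14.8]
tool_rot: [0.632, 0.775, -0.0, -0.0]
wrist_force: [0.4, -0.5, -0.1]
grip_width: 0.592
gripper_force: 0.0
```

Call:
play_rows([
  [0,0,0],
  [0,0,0],
  [0,0,0],
  [0,0,0],
  [0,0,0],
], yaw=[0,0,0,0,0], fingers=[0.03,0.015,0.01,0.01,0.01], grip_force=70)

```text
t: 8.98
ee_pos: [671.4, 203.5, 17.0]
tool_rot: [0.631, 0.776, 0.001, 0.001]
wrist_force: [-0.8, -2.5, 6.7]
grip_width: 0.247
gripper_force: 68.8
```

Run:
```python
from h import *
st()
```

```text
t 8.98 pos [671.4 203.5  17. ] yh 11.7 F [-0.8 -2.5  6.7] w 0.247 gf 68.80976915359497 q [ 0.28  0.8   1.53 -0.    0.8   0.07] tilt [ 0.003  0.    -1.   ]
```

Call:
play_rows([
  [0,0,-0.005],
  [0,0,-0.015],
  [0,0,-0.03],
  [0,0,-0.03],
  [0,0,-0.03],
], yaw=[0,0,0,0,0], fingers=[0.01,0.01,0.01,0.01,0.01])

```text
t: 9.4
ee_pos: [671.5, 203.9, 46.8]
tool_rot: [0.631, 0.776, 0.001, 0.001]
wrist_force: [0.5, -0.6, -0.7]
grip_width: 0.25
gripper_force: 68.7
```

```bash
cat >> h.py <<'E'
def bal(p,vis=False):
    "balance in hand from wrist depth: rod side, in tool coords"
    w=cloud(p);o,M=cur();T=(w-o["ee_pos"])@M   # tool coords
    return w,T
E
python3 - <<'E'
from h import *
st()
p=viewer.get_image("wrist");s=viewer.get_image("scene")
a=cv2.resize(p["frame"],(640,400));save(p,"w4.png")
u=proj(s,[cur()[0]["ee_pos"]])[0].astype(int);print(u)
c=s["frame"][max(0,u[1]-70):u[1]+50,u[0]-95:u[0]+97];c=cv2.resize(c,(640,400),interpolation=cv2.INTER_CUBIC)
cv2.imwrite("pics/m4.png",cv2.resize(np.vstack([a,c]),(480,600))[:,:,::-1])
w=cloud(p)
o,M=cur();T=(w-o["ee_pos"])@M
for t in("balance",):
    for r in models.outline_of(t,p)[:2]:
        m=r["mask"];print(t,r["score"],r["box"]);Q=T[m]
        for x in range(-140,150,10):
            q=(Q[:,0]>=x)&(Q[:,0]<x+10)
            if q.sum()>8: print(x,q.sum(),np.percentile(Q[q],[5,95],0)[:,1:].round(1).tolist())
E
```

```text
t 9.4 pos [671.5 203.9  46.8] yh 11.7 F [ 0.5 -0.6 -0.7] w 0.25 gf 68.68507504463196 q [0.28 0.76 1.53 0.   0.84 0.07] tilt [ 0.003  0.001 -1.   ]
[388 212]
balance 0.89 [277.0, 0.4, 361.8, 359.9]
-50 37 [[-10.5, -6.5], [12.5, -1.5]]
-40 944 [[-9.4, -11.3], [11.2, -3.6]]
-30 1096 [[-9.5, -11.2], [11.4, -3.5]]
-20 1103 [[-8.9, -11.3], [10.8, -4.9]]
-10 1137 [[-8.5, -11.3], [10.3, -5.2]]
0 1220 [[-8.6, -11.3], [10.4, -5.4]]
10 1380 [[-9.4, -11.3], [11.2, -3.4]]
20 1440 [[-9.4, -11.3], [11.2, -3.7]]
30 1528 [[-9.3, -11.3], [11.2, -3.6]]
40 1647 [[-9.5, -11.4], [11.0, -3.7]]
50 1738 [[-9.5, -11.5], [11.2, -3.7]]
60 1887 [[-9.5, -11.4], [11.2, -3.6]]
70 2567 [[-11.3, -13.8], [13.2, -11.0]]
80 948 [[-7.9, -12.5], [9.8, -0.5]]
90 696 [[-7.3, -1.8], [8.9, 1.0]]
100 69 [[-9.7, -0.8], [12.3, 44.7]]
```

View pics/m4.png

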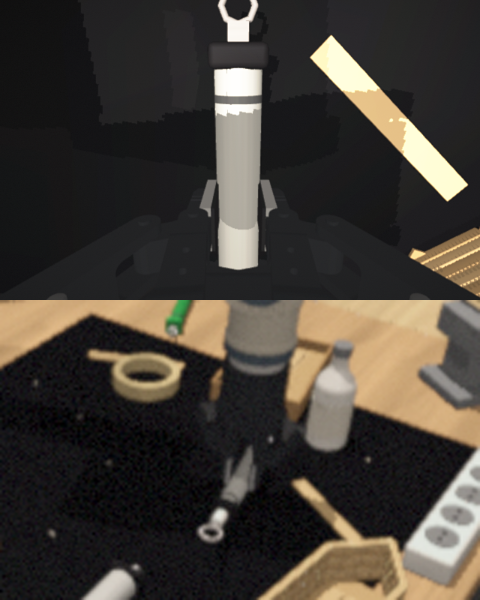

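The balance is held level: the tube top is uniform along its length and the axis is about at TCP height. The loop points to −y, the hanging ring to +y. Carry it to above the bolt.

Call:
play_rows([
  [0,0,-0.03],
  [-0.01,-0.021,-0.043],
  [-0.025,-0.053,-0.043],
  [-0.042,-0.09,-0.043],
  [-0.059,-0.126,-0.043],
], yaw=[0,0,0,0,0], fingers=[0.01,0.01,0.01,0.01,0.01])

```text
t: 9.97
ee_pos: [557.2, 119.5, 87.5]
tool_rot: [0.631, 0.776, -0.0, -0.0]
wrist_force: [0.1, -0.5, -2.7]
grip_width: 0.249
gripper_force: 69.0
```

Call:
play_rows([
  [-0.017,-0.036,0],
  [-0.032,-0.068,0],
  [-0.047,-0.1,0],
  [-0.057,-0.122,0],
  [-0.0637,-0.1351,0],
], yaw=[1.5,3,4.5,6,7.4], fingers=[0.01,0.01,0.01,0.01,0.01])

```text
t: 10.38
ee_pos: [435.8, 29.1, 87.3]
tool_rot: [0.681, 0.732, -0.001, -0.001]
wrist_force: [0.4, -0.7, -2.0]
grip_width: 0.252
gripper_force: 69.0
```

Call:
play_rows([
  [0,0,0],
  [0,0,0],
  [0,0,0],
], yaw=[0,0,0], fingers=[0.01,0.01,0.01])

```text
t: 10.63
ee_pos: [440.8, 30.6, 87.9]
tool_rot: [0.68, 0.733, 0.001, 0.0]
wrist_force: [-0.8, 0.8, -0.9]
grip_width: 0.252
gripper_force: 69.0
```

Run:
```python
from h import *
st(); print(go((440.8,30.7),90,4.3))
for n in("scene","top"):
    p=viewer.get_image(n);w=cloud(p)
    d=np.hypot(w[...,0]-450,w[...,1]+81)
    m=(d<35)&(w[...,2]>75)&(w[...,2]<100)
    P=w[m];print(n,m.sum(), rect(P) if len(P)>3 else "",P.min(0).round(1),P.max(0).round(1),P.mean(0).round(1))
    u=proj(p,[[450,-81,60]])[0].astype(int);save(p,n+"5.png",(u[0]-50,u[1]-40,u[0]+50,u[1]+40),4)
a=cv2.imread("pics/scene5.png");b=cv2.imread("pics/top5.png");cv2.imwrite("pics/m5.png",np.hstack([a,b]))
```

```text
t 10.63 pos [440.8  30.6  87.9] yh 4.3 F [-0.8  0.8 -0.9] w 0.252 gf 69.0465795993805 q [ 0.04  0.43  2.12  0.    0.6  -0.03] tilt [ 0.001  0.    -1.   ]
([0.0001, -0.0, -0.0021], np.float64(0.0))
scene 63 (array([447.1, -71. ]), 25.3, 46.6, -74.89) [435.9 -93.4  81.9] [463.2 -46.9  94.9] [450.  -68.1  88.2]Traceback (most recent call last):
  File "<stdin>", line 7, in <module>
    return umr_minimum(a, axis, None, out, keepdims, initial, where)
ValueError: zero-size array to reduction operation minimum which has no identity
```

Run:
```python
from h import *
p=viewer.get_image("scene");w=cloud(p)
d=np.hypot(w[...,0]-450,w[...,1]+84)
P=w[(d<22)&(w[...,2]>80)&(w[...,2]<92)];print("loop pts",len(P),rect(P))
m=(d<14)&(w[...,2]>30)&(w[...,2]<60);print("bolt pts",w[m].round(0).tolist()[:12])
print([ (r["score"],r["box"]) for r in models.outline_of("loop",p)[:2]],proj(p,[[449.5,-84.5,87.2],[449.5,-84.5,51],[449.5,-84.5,37]]).round(1))
s=7;im=p["frame"][:,:,::-1]
u=proj(p,[[450,-81,60]])[0].astype(int);x0,y0=u[0]-45,u[1]-35
im=cv2.resize(im[y0:y0+70,x0:x0+90],None,fx=s,fy=s,interpolation=cv2.INTER_CUBIC)
t=np.linspace(0,2*np.pi,40)
def dr(X,c):
    q=((proj(p,X)-[x0,y0]+.5)*s).astype(np.int32);cv2.polylines(im,[q],True,c,1)
dr([[449.5+11.5*np.cos(a),-84.5+11.5*np.sin(a),87.2] for a in t],(0,0,255))
dr([[449.5+3*np.cos(a),-84.5+3*np.sin(a),51] for a in t],(0,255,0))
cv2.imwrite("pics/m5.png",im)
```

```text
loop pts 33 (array([450.1, -80.2]), 25.3, 27.2, -51.62)
bolt pts [[447.0, -83.0, 50.0], [452.0, -84.0, 53.0], [450.0, -86.0, 50.0], [451.0, -83.0, 49.0], [450.0, -87.0, 47.0], [452.0, -84.0, 46.0], [450.0, -87.0, 43.0], [451.0, -84.0, 42.0], [451.0, -80.0, 39.0], [452.0, -85.0, 39.0], [452.0, -81.0, 36.0], [454.0, -87.0, 37.0]]
[(0.62, [276.8, 212.2, 279.0, 219.7])] [[270.2 220.4]
 [271.2 230.3]
 [271.6 234.1]]
```

View pics/m5.png

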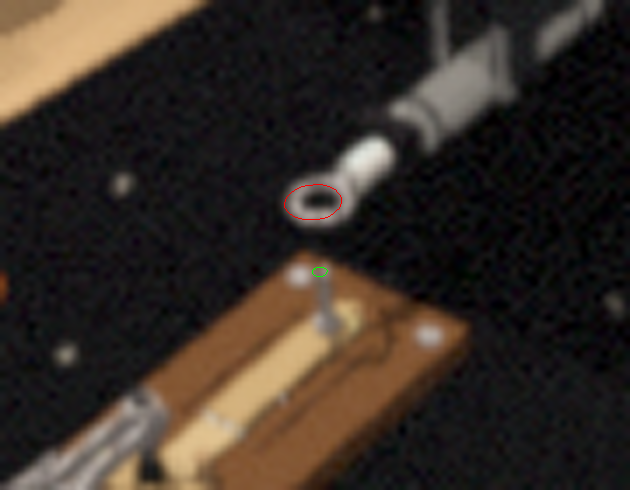

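The overlay shows the loop (crop px 318,200) right over the bolt (323,275), offset about 1–2 mm towards the rod. I shift 1.5 mm and lower.

Call:
play_rows([
  [-0.0015,0,0.004],
  [-0.0015,0,0.012],
  [-0.0015,0,0.02],
  [-0.0015,0,0.028],
  [-0.0015,0,0.034],
], yaw=[0,0,0,0,0], fingers=[0.01,0.01,0.01,0.01,0.01])

```text
t: 11.25
ee_pos: [439.1, 28.9, 52.5]
tool_rot: [0.68, 0.733, -0.0, -0.0]
wrist_force: [0.1, -0.2, -0.6]
grip_width: 0.25
gripper_force: 69.0
```

Call:
play_rows([
  [0,0,0.004],
  [0,0,0.008],
  [0,0,0.012],
  [0,0,0.015],
  [0,0,0.015],
], yaw=[0,0,0,0,0], fingers=[0.01,0.01,0.01,0.01,0.01])

```text
t: 11.67
ee_pos: [439.4, 28.8, 38.3]
tool_rot: [0.68, 0.733, -0.0, -0.0]
wrist_force: [0.2, -0.2, -1.6]
grip_width: 0.25
gripper_force: 69.0
```

Call:
play_rows([
  [0.003,0,0],
  [0.006,0,0],
  [0.009,0,0],
  [0.012,0,0],
  [0.015,0,0],
], yaw=[0,0,0,0,0], fingers=[0.01,0.01,0.01,0.01,0.01])

```text
t: 12.08
ee_pos: [438.5, 44.1, 38.9]
tool_rot: [0.68, 0.733, 0.0, 0.0]
wrist_force: [0.9, -2.3, -1.0]
grip_width: 0.252
gripper_force: 69.0
```

Run:
```python
from h import *
st()
p=viewer.get_image("scene");w=cloud(p)
u=proj(p,[[450,-81,60]])[0].astype(int);save(p,"s6.png",(u[0]-45,u[1]-35,u[0]+45,u[1]+35),6)
```

```text
t 12.08 pos [438.5  44.1  38.9] yh 4.3 F [ 0.9 -2.3 -1. ] w 0.252 gf 69.04485583305359 q [ 0.07  0.53  2.13 -0.    0.48 -0.  ] tilt [ 0. -0. -1.]
```

View pics/s6.png

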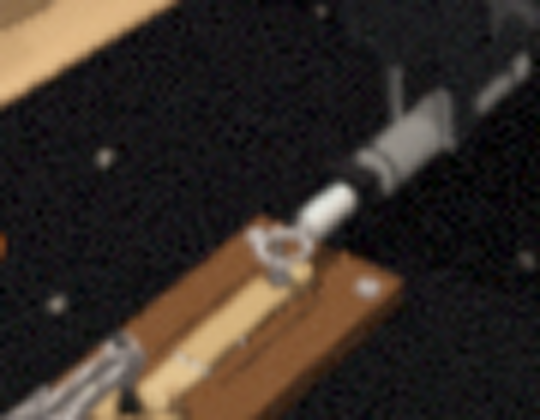

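The crop shows the loop round the bolt (crop px 285,245) and the force is rising, so it is hooked. I pull most of the way.

Call:
play_rows([
  [0.005,0.0005,0],
  [0.01,0.001,0],
  [0.015,0.001,0],
  [0.02,0.001,0],
  [0.025,0.001,0],
], yaw=[0,0,0,0,0], fingers=[0.01,0.01,0.01,0.01,0.01])

```text
t: 12.55
ee_pos: [437.5, 69.2, 38.7]
tool_rot: [0.68, 0.733, -0.0, 0.0]
wrist_force: [0.4, -5.2, -1.4]
grip_width: 0.25
gripper_force: 69.0
```

Call:
play_rows([
  [0.005,0,0],
  [0.01,0,0],
  [0.015,0,0],
  [0.019,0,0],
  [0.019,0,0],
], yaw=[0,0,0,0,0], fingers=[0.01,0.01,0.01,0.01,0.01])

```text
t: 12.97
ee_pos: [436.0, 88.3, 38.7]
tool_rot: [0.68, 0.734, -0.0, 0.0]
wrist_force: [0.2, -6.7, -1.4]
grip_width: 0.25
gripper_force: 69.0
```

Call:
play_rows([
  [0,0,0],
  [0,0,0],
  [0,0,0],
], yaw=[0,0,0], fingers=[0.01,0.01,0.01])

```text
t: 13.22
ee_pos: [436.1, 87.8, 38.7]
tool_rot: [0.68, 0.733, -0.0, 0.0]
wrist_force: [-0.2, -7.8, -1.6]
grip_width: 0.25
gripper_force: 69.0
```

Run:
```python
from h import *
st();F=[]
for i in range(10):
    p=viewer.get_image("scene");F.append(arm.observe()["wrist_force"])
print(np.mean(F,0),np.std(F,0)/3);st()
w=cloud(p);s=8
# profile of brightness along rod axis, from bolt to tube
A=np.array([450,-80,37+5.]);o,M=cur();u=M[:,0]
C=o["ee_pos"]+M[:,2]*0.7
g=p["frame"].mean(2).astype(np.float32)
for dz in(0,5):
  X=[C-u*x+np.array([0,0,dz]) for x in range(70,200,2)]
  q=proj(p,X).astype(np.float32);v=cv2.remap(g,q[:,0][None],q[:,1][None],cv2.INTER_LINEAR)[0]
  print([(x,int(b)) for x,b in zip(range(70,200,2),v)])
c=proj(p,[[445,-20,40]])[0].astype(int);save(p,"s7.png",(c[0]-45,c[1]-35,c[0]+45,c[1]+35),8)
```

```text
t 13.22 pos [436.1  87.8  38.7] yh 4.4 F [-0.2 -7.8 -1.6] w 0.25 gf 68.99369716644287 q [ 0.17  0.54  2.12 -0.    0.49  0.1 ] tilt [-0. -0. -1.]
[ 0.71092908 -7.35119268 -1.7631655 ] [0.21989345 0.14367999 0.09266182]
t 13.72 pos [436.2  87.8  38.8] yh 4.3 F [ 1.6 -6.9 -1.7] w 0.247 gf 68.99342179298401 q [ 0.17  0.54  2.12 -0.    0.49  0.1 ] tilt [-0. -0. -1.]
[(70, 106), (72, 152), (74, 185), (76, 193), (78, 190), (80, 185), (82, 190), (84, 201), (86, 204), (88, 205), (90, 203), (92, 203), (94, 207), (96, 204), (98, 194), (100, 187), (102, 189), (104, 199), (106, 202), (108, 198), (110, 189), (112, 189), (114, 197), (116, 205), (118, 214), (120, 214), (122, 215), (124, 217), (126, 214), (128, 214), (130, 215), (132, 213), (134, 212), (136, 211), (138, 205), (140, 190), (142, 173), (144, 159), (146, 153), (148, 151), (150, 140), (152, 130), (154, 122), (156, 110), (158, 100), (160, 96), (162, 94), (164, 99), (166, 106), (168, 109), (170, 122), (172, 143), (174, 153), (176, 139), (178, 120), (180, 103), (182, 94), (184, 86), (186, 84), (188, 79), (190, 79), (192, 84), (194, 84), (196, 81), (198, 82)]
[(70, 40), (72, 66), (74, 107), (76, 140), (78, 177), (80, 187), (82, 185), (84, 189), (86, 194), (88, 202), (90, 204), (92, 195), (94, 192), (96, 194), (98, 198), (100, 189), (102, 180), (104, 175), (106, 178), (108, 193), (110, 192), (112, 184), (114, 178), (116, 181), (118, 191), (120, 203), (122, 208), (124, 210), (126, 212), (128, 211), (130, 206), (132, 208), (134, 202), (136, 201), (138, 203), (140, 195), (142, 191), (144, 175), (146, 158), (148, 142), (150, 124), (152, 113), (154, 121), (156, 122), (158, 126), (160, 126), (162, 121), (164, 119), (166, 117), (168, 111), (170, 106), (172, 118), (174, 135), (176, 150), (178, 151), (180, 133), (182, 111), (184, 98), (186, 91), (188, 87), (190, 86), (192, 86), (194, 86), (196, 87), (198, 88)]
```

View pics/s7.png

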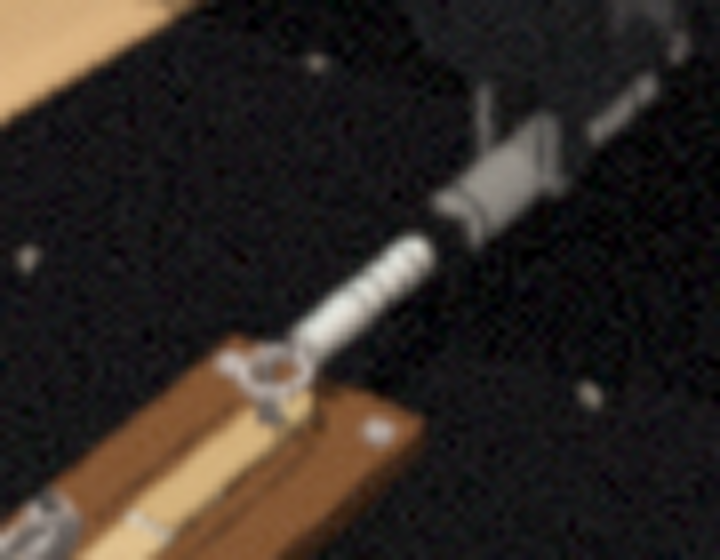

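The crop shows the loop on the bolt (275,370), the rod out with thin rings, and the broad ring not out yet. Force and geometry both say about 50 mm, so I pull further.

Call:
play_rows([
  [0.002,0,0],
  [0.004,0,0],
  [0.006,0,0],
  [0.007,0,0],
  [0.007,0,0],
], yaw=[0,0,0,0,0], fingers=[0.01,0.01,0.01,0.01,0.01])

```text
t: 14.13
ee_pos: [435.5, 94.8, 38.7]
tool_rot: [0.68, 0.733, -0.0, 0.0]
wrist_force: [0.5, -7.9, -1.8]
grip_width: 0.249
gripper_force: 69.0
```

```bash
cat > m.py <<'E'
from h import *
F=[];S=[];G=[]
for i in range(16):
    p=viewer.get_image("scene");F.append(arm.observe()["wrist_force"])
    w=cloud(p);o,M=cur();T=(w-o["ee_pos"])@M
    G.append(p["frame"].mean(2));S.append(T)
st();print("F",np.mean(F,0).round(2),(np.std(F,0)/4).round(2))
# sample along line on camera-facing surface of rod (r=7)
R=cv2.Rodrigues(np.array(p["rvec"],float))[0];cam=-R.T@np.array(p["tvec"],float).ravel()
u=M[:,0];C=o["ee_pos"]+M[:,2]*0.7
v=cam-(C-u*100);v-=u*(v@u);v/=np.linalg.norm(v)
g=np.mean(G,0).astype(np.float32)
xs=np.arange(70,185,1.)
for r in(6.,7.,):
    acc=0
    X=[C-u*x+v*r for x in xs]
    q=proj(p,X).astype(np.float32);b=cv2.remap(g,q[:,0][None],q[:,1][None],cv2.INTER_CUBIC)[0]
    print(r," ".join(f"{int(x)}:{int(k)}" for x,k in zip(xs,b)))
print("mm/px",1/np.linalg.norm(q[1]-q[0]),"loop box",[(r["score"],r["box"]) for r in models.outline_of("loop",p)[:1]])
Tm=np.nanmedian(S,0)
m=(abs(Tm[...,1])<16)&(abs(Tm[...,2])<16)&(Tm[...,0]<-60)&(Tm[...,0]>-200)
for x in range(-200,-60,5):
    k=m&(Tm[...,0]>=x)&(Tm[...,0]<x+5)
    if k.any(): print(x,k.sum(),int(g[k].mean()),"z",Tm[k][:,2].min().round(1),"y",Tm[k][:,1].mean().round(1))
E
python3 m.py
```

```text
t 14.93 pos [435.6  94.6  38.7] yh 4.4 F [ 0.6 -7.7 -1. ] w 0.25 gf 68.99365425109863 q [ 0.19  0.54  2.12 -0.    0.49  0.11] tilt [-0.    -0.001 -1.   ]
F [ 0.76 -7.93 -1.37] [0.09 0.13 0.09]
6.0 70:24 71:29 72:37 73:49 74:62 75:79 76:97 77:115 78:124 79:129 80:134 81:145 82:157 83:172 84:187 85:198 86:205 87:207 88:203 89:198 90:191 91:187 92:187 93:189 94:192 95:198 96:205 97:210 98:210 99:206 100:200 101:196 102:196 103:200 104:204 105:208 106:210 107:211 108:209 109:202 110:195 111:188 112:186 113:188 114:193 115:201 116:206 117:209 118:208 119:204 120:198 121:191 122:188 123:187 124:190 125:196 126:203 127:210 128:213 129:214 130:216 131:218 132:220 133:220 134:218 135:217 136:218 137:219 138:218 139:218 140:218 141:218 142:218 143:218 144:218 145:218 146:218 147:217 148:215 149:212 150:205 151:198 152:186 153:174 154:163 155:159 156:157 157:157 158:157 159:155 160:151 161:145 162:137 163:130 164:123 165:119 166:114 167:109 168:101 169:94 170:90 171:88 172:88 173:91 174:94 175:96 176:98 177:99 178:99 179:101 180:106 181:117 182:131 183:143 184:151
7.0 70:23 71:25 72:30 73:40 74
[... 809 characters left out ...]
:102 181:109 182:121 183:135 184:146
mm/px 3.9465983 loop box [(0.68, [280.4, 216.7, 294.6, 230.1])]
-185 1 150 z 1.6 y -1.1
-180 22 129 z -11.9 y 2.1
-175 11 137 z -12.6 y 3.8
-170 3 144 z -0.0 y 4.4
-165 2 145 z 0.8 y 2.3
-160 8 138 z -0.0 y -0.4
-155 6 155 z -5.2 y 1.0
-150 10 171 z -4.6 y 2.9
-145 7 180 z -4.6 y 3.3
-140 6 188 z -5.0 y 4.3
-135 7 176 z -5.3 y 3.1
-130 5 200 z -4.4 y 2.7
-125 7 166 z -4.9 y 4.0
-120 5 191 z -4.9 y 2.3
-115 8 150 z -5.1 y 3.8
-110 6 169 z -3.7 y 3.4
-105 6 175 z -5.4 y 4.2
-100 5 190 z -5.2 y 3.1
-95 6 163 z -5.1 y 4.1
-90 6 179 z -4.5 y 3.0
-85 7 136 z -5.3 y 3.3
-80 7 94 z -5.5 y 4.9
-75 34 27 z -12.2 y 4.1
-70 15 29 z -12.2 y 6.0
-65 14 50 z -12.2 y 6.4
```

Call:
play_rows([
  [0.002,0,0],
  [0.004,0,0],
  [0.006,0,0],
  [0.006,0,0],
], yaw=[0,0,0,0], fingers=[0.01,0.01,0.01,0.01])

```text
t: 15.32
ee_pos: [435.0, 100.8, 38.7]
tool_rot: [0.68, 0.734, -0.0, 0.0]
wrist_force: [0.6, -9.4, -1.1]
grip_width: 0.25
gripper_force: 69.0
```

```bash
python3 m.py | grep -v "^6.0" | head -4 | cut -c1-900
```

```text
t 16.12 pos [435.1 100.5  38.7] yh 4.4 F [ 1.6 -9.2 -0.6] w 0.253 gf 68.99284958839417 q [ 0.2   0.54  2.12 -0.    0.49  0.13] tilt [-0.    -0.001 -1.   ]
F [ 0.82 -8.85 -1.56] [0.17 0.1  0.09]
7.0 70:24 71:31 72:42 73:55 74:66 75:75 76:80 77:82 78:84 79:84 80:86 81:92 82:104 83:121 84:139 85:152 86:161 87:165 88:171 89:177 90:186 91:195 92:202 93:207 94:206 95:202 96:195 97:189 98:187 99:187 100:190 101:194 102:201 103:208 104:212 105:213 106:210 107:206 108:205 109:206 110:208 111:210 112:211 113:212 114:211 115:207 116:200 117:192 118:187 119:186 120:189 121:196 122:202 123:206 124:205 125:200 126:193 127:184 128:179 129:177 130:181 131:187 132:197 133:205 134:210 135:213 136:215 137:217 138:219 139:220 140:219 141:218 142:218 143:218 144:219 145:219 146:219 147:218 148:218 149:218 150:218 151:218 152:218 153:218 154:217 155:214 156:210 157:203 158:195 159:184 160:173 161:165 162:162 163:159 164:158 165:157 166:156 167:154 168:149 169:142 170:134 171:126 172:120 173:113 174:105 175:97 176:91 177:88 178:88 179:89 180:92 181:95 182:97 183:99 184:100
mm/px 3.9739006 loop box [(0.55, [274.9, 211.7, 297.7, 235.6])]
```

Force (8.7 N, about 61 mm), ring positions (about 61 mm) and geometry (60–63 mm) agree that the broad ring has just come out. I hand it in while holding.

```bash
python3 -c "
from h import *
st();print(job.close_job())"
```

```text
t 16.17 pos [435.  100.5  38.7] yh 4.4 F [ 1.4 -8.8 -1. ] w 0.249 gf 68.99238467216492 q [ 0.2   0.54  2.12 -0.    0.49  0.13] tilt [-0.    -0.001 -1.   ]
the job is handed in; nothing more can be done
None
```

I handed the job in with the clamp shut, the loop on the bolt and the balance held level in line at about 8.7 N, rod about 61 mm out by force, ring positions and geometry (no final picture viewed; no verdict returned).

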